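# Fold down the ratchet work rest

## Task

The part is off the bench: fold down the ratchet work rest. With the fingertips, press the thumb plate of its pawl fully down so that the pawl stays out of the teeth, then push the raised arm down past the teeth until it lies level on its stop. Do not raise the arm, leave the pawl free, and leave the other things on the bench where they are.

Things in the scene. Friction and masses are not known exactly. Their poses are not given: they have to be found in the camera images.
- work_rest: Grey-painted steel fixture screwed to the bench; carries a hinged arm and a pawl in one upright plane. Origin: on the bench, under the hinge. x level along the plan of the arm, away from the pawl; y the hinge axis; z up. Base plate 8 mm thick, from -110 to 215 mm in x, 100 wide. Two cheeks, 62 mm over their outsides, from -85 to 30 mm in x, 74 high (113 high at the pawl's pivot).
- rest_hinge (a point): Middle of the arm's hinge pin, 60 mm above the bench; it does not move.
- rest_arm (a joint): Angle of the arm above level, rad: 0 = level on its stop (a hard end); starts at 0.73 to 0.83. Steel bar 40 mm wide, 12 thick, its mid-line through the hinge axis, 205 mm long from there, with a 4-tooth hub (radius 48 mm). Pawl in: it can be lowered only to about 0.70. Pawl out: friction keeps it where it is left; pushing at the pad takes about 2 to 5 N, all the way down.
- end_pad (a point): Middle of the upper face of the rubber pad on the arm's free end, 50 mm along the arm and 56 mm wide. It lies 180 mm along the arm from the hinge axis and 14 mm square above the arm's mid-line, and turns with the arm: x along the arm to its free end, z square out of the pad. 74 mm above the bench with the arm fully down.
- pawl (a joint): Angle of the pawl, rad: 0 = its nose is in the teeth; grows as the thumb plate is pressed down, to a hard end at 0.35; starts at 0 to 0.04. The nose is clear of the teeth above about 0.2. No spring: a stiff pivot keeps it where it is left. Pressing takes about 4 N at the middle of the plate, more at the end.
- pawl_pivot (a point): Middle of the pawl's pivot pin, 100 mm above the bench and 60 mm along the fixture's -x from the hinge; it does not move. Parallel to the hinge axis.
- thumb_plate (a point): Middle of the upper face of the pawl's thumb plate, a ribbed steel plate 40 x 40 mm on the pawl's tail, on the side away from the arm. It lies 55 mm behind the pivot (115 mm from the hinge, along the fixture's -x), 112 mm above the bench with the pawl at 0; it sinks about 19 mm over the full press, turning with the pawl.
- hammer: A hand hammer about 260 mm long lying on the bench beside the work rest, 26 mm high (origin: middle of its underside). Bystander.
- paste_jar: A grey jar, 60 mm across and 65 mm tall (origin: middle of its underside). Bystander.
- angle_offcut: A 70 mm length of steel angle, 40 x 40 mm, 5 mm thick, lying on one leg (origin: middle of its underside). Bystander.

How it is judged:
By the outcome, as a careful person would: the job done as asked, in the order asked, and still so for the second after the job is handed in, with the robot touching nothing.
It also fails if it takes over 48 s, if anything falls off the work surface, if the arm or the gripper's body presses on something with over 40 N, if the wrist force passes 120 N, or if a joint passes its speed limit or range.

## Robot

A 6-joint arm with a two-finger parallel gripper is mounted at the origin on the work surface. World frame = base frame: x ahead of the robot, y to its left, z up, the work surface at z = 0. Lengths are in m, angles in degrees, forces in N, time in s.
With the tool pointing down it reaches from about 0.375 to 0.9 m from the base axis. Payload 3.1 kg.
Tool frame: the origin (TCP) lies at the very end of the fingers, on their centre line; the grasp point (between the pads) lies 19 mm behind it; z points along the fingers, y is the line along which they close (so a half turn about z gives the same grasp; the last joint's range is limited). The gripper opens to 87 mm and grips with 3 to 60 N. Pads are 19 mm wide; open, the fingers measure 117 mm over their backs; the gripper's body (75 mm by 190 mm) begins 51 mm behind the grasp point.
Start: joints at [-83.165, 30.224, 82.088, -0, 67.689, -10.227], TCP at [0.183, -0.597, 0.199] pointing down, gripper open.
Joint ranges: [-176.69, 176.69], [-43.24, 126.21], [12.49, 139.97], [-82, 262], [0, 151.66], [-163.58, 163.58]. Speed limits (degrees/s): [159.86, 159.86, 180, 180, 180, 180].

## Interface

Orientations are given as a 3x3 rotation matrix whose columns are the frame's x, y, z axes.
In Python, from rig import readout, cams, bot gives the robot as it stands.
- The arm moves only by the shell command python3 -m inch 'ROWS'. ROWS is JSON, a list of rows, each a list of 5 numbers: the shift along the world's x, y, z in cm, then the turn about the world's z in degrees, then the finger opening in cm, from 0 to 8.7. In form: [[dx, dy, dz, twist, fingers], ...]. A call has 1 to 10 rows; each row is the pose to reach, as a shift and turn from the pose commanded when the call began; what a row does not reach only later rows make up. A row lasts 1/12 s, in which the tool goes at most 41.7 mm and 7.16 degrees, less where a joint would pass 70% of its speed; a pose out of reach is approached as far as the arm can. A call with a gripper value outside its range is refused whole. The fingers move at their own pace and stop on an object; the grip force is fixed at half the most. Time passes only in rows, so rows that repeat a pose let the fingers close. It gives the time, the measured TCP pose, the force, the opening and the grip force at its end, in the units of the state.
- readout.read_state(): the state, without advancing time (a new reading comes with each control period).
- cams.capture(name): name is "side" or "top" or "wrist"; returns a dict with "image" (420x560x3 uint8, blue, green, red), "intrinsics" (3x3 intrinsics, pixels), "xyz" and "rotation" of the camera in the world; the wrist camera has in their place "tool_from_camera" (4x4, takes a point from camera to tool coordinates, whose origin is the TCP and whose axes are the flange's). Camera axes: x right, y down, z forward; pixel columns grow to the right and rows downward; lengths in m; the calibration is good to about 2 mm. A picture is of the moment at which its call begins: read the wrist's pose just before it. There is no depth.
- bot.hand_in(): hands the job in; it is judged then, once.
The state is a dict: "time_s": time; "joint_positions": joint angles; "qvel": joint speeds; "tau": joint torques, N m; "position": TCP position; "tcp_rot": TCP orientation; "force": force on the tool from outside, world axes, zero at the start; "moment": the same for the moment, N m; "opening": opening from 0.0 (shut) to 1.0 (fully open); "grasp_force": force on a finger pad.
Only numpy, scipy, OpenCV 4.12 (cv2) and the standard library are available. Lean on these libraries where they do the work, as an engineer would, in place of code of your own. Each camera call takes 0.05 s, during which the arm holds its last target. There are 200 camera calls.

## Working session

There is one attempt and no reset: what is moved stays moved. The work goes in short steps, Python scripts to look and compute and a shell command to move; the robot and the scene stay as the last step left them, time stands still between calls to the robot, and variables do not carry over. Pictures are saved under pics/ and viewed, at most 10 in all, crops included, and the job is handed in when it is done.

```bash
mkdir -p pics; ls
python3 - <<'E'
from rig import readout,cams
import cv2,numpy as np
s=readout.read_state();print(s['time_s'],s['position'],s['tcp_rot'],s['force'])
for n in('side','top'):
    c=cams.capture(n);cv2.imwrite(f'pics/{n}0.png',c['image']);print(n,c['intrinsics'],c['xyz'],c['rotation'])
E
```

```text
pics
0.0 [ 0.18330586 -0.5966992   0.19786601] [[ 9.55989647e-01  2.93400266e-01 -2.82329549e-04]
 [ 2.93400185e-01 -9.55987332e-01  2.13384314e-03]
 [ 3.56166671e-04 -2.12276749e-03 -9.99997683e-01]] [0.49306947 0.92811658 1.00941141]
side [[388.05991629   0.         282.03807404]
 [  0.         388.05991629 214.23018718]
 [  0.           0.           1.        ]] [0.32973302 0.37116156 0.62482609] [[-0.80127394 -0.47376384  0.36538733]
 [-0.59816742  0.62161191 -0.50576117]
 [ 0.01248224 -0.62381604 -0.78147152]]
top [[416.05850767   0.         283.4144591 ]
 [  0.         416.05850767 211.90337271]
 [  0.           0.           1.        ]] [0.47225601 0.00456413 0.80203999] [[ 0.02103356 -0.98541342  0.16887266]
 [-0.99954601 -0.0170819   0.02481917]
 [-0.02157248 -0.16931803 -0.98532534]]
```

View pics/side0.png

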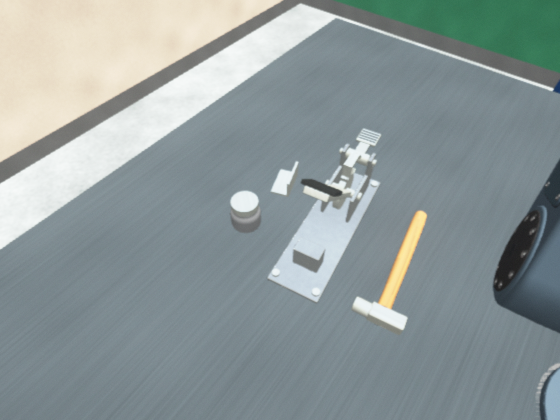

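View pics/top0.png

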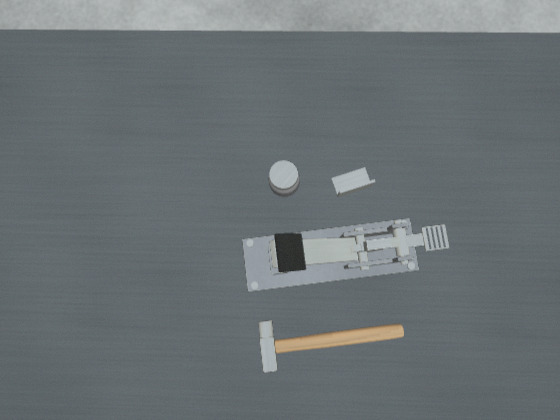

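The top view shows the base plate with corners near (243,238), (411,220), (418,272) and (248,290). The black pad is at (290,252) and the ribbed thumb plate at (435,238). In the side view the pad is at (321,187) and the thumb plate at (369,136). The arm points along about world +y, with the hammer on the robot side and the jar and offcut on the far side.

```bash
cat > h.py <<'E'
import numpy as np,cv2
def ray(c,p):
    d=c['rotation']@np.linalg.solve(c['intrinsics'],[p[0],p[1],1]);return np.array(c['xyz']),d/np.linalg.norm(d)
def plane(c,p,z):
    o,d=ray(c,p);return o+d*(z-o[2])/d[2]
def tri(a,p,b,q):
    o1,d1=ray(a,p);o2,d2=ray(b,q)
    s=np.linalg.lstsq(np.c_[d1,-d2],o2-o1,rcond=None)[0];A=o1+s[0]*d1;B=o2+s[1]*d2
    return (A+B)/2,np.linalg.norm(A-B)
def blob(m):
    k=max(cv2.findContours(m.astype(np.uint8),0,2)[0],key=cv2.contourArea);return k
E
python3 - <<'E'
from rig import cams
from h import *
t=cams.capture('top');s=cams.capture('side')
T,S=t['image'],s['image']
def black(I,x0,y0,x1,y1):
    m=np.zeros(I.shape[:2],bool);m[y0:y1,x0:x1]=(I.max(2)<30)[y0:y1,x0:x1];k=blob(m);r=cv2.minAreaRect(k);return r
rt=black(T,255,225,320,280);rs=black(S,290,170,350,205);print(rt,rs)
print('pad',tri(t,rt[0],s,rs[0]))
C=[plane(t,p,.008) for p in [(243,238),(411,220),(418,272),(248,290)]]
print('corners',np.round(C,4))
C=np.array(C);ax=(C[0]-C[1])+(C[3]-C[2]);ax/=np.linalg.norm(ax);print('axis',ax)
mid=C.mean(0);org=mid-ax*.0525;print('org',org,'L',np.linalg.norm(C[0]-C[1]),np.linalg.norm(C[1]-C[2]))
print('thumb tri',tri(t,(435.5,238),s,(369,136.5)),'pred',org-ax*.115)
print('pred thumb plane',plane(t,(435.5,238),.112))
big=np.hstack([cv2.resize(T[205:305,235:465],None,fx=3.4,fy=3.4,interpolation=2)])
b2=cv2.resize(S[115:215,255:425],None,fx=2.6,fy=2.6,interpolation=2)
o=np.zeros((600,800,3),np.uint8);o[:340,:782]=big[:340,:782];o[340:600,:442]=b2[:260];cv2.imwrite('pics/crop.png',o)
E
```

```text
Traceback (most recent call last):
  File "h.py", line 11, in blob
    k=max(cv2.findContours(m.astype(np.uint8),0,2)[0],key=cv2.contourArea);return k
ValueError: max() iterable argument is empty
```

Run:
```python
from rig import cams
from h import *
t=cams.capture('top');s=cams.capture('side')
T,S=t['image'],s['image']
print(T[252,290],S[187,321],T[150,200],S[250,200])
def black(I,x0,y0,x1,y1):
    m=np.zeros(I.shape[:2],bool);m[y0:y1,x0:x1]=(I.max(2)<45)[y0:y1,x0:x1];k=blob(m);r=cv2.minAreaRect(k);return r
rt=black(T,255,225,320,280);rs=black(S,290,170,350,205);print(rt,rs)
print('pad',tri(t,rt[0],s,rs[0]))
C=[plane(t,p,.008) for p in [(243,238),(411,220),(418,272),(248,290)]]
print('corners',np.round(C,4))
C=np.array(C);ax=(C[0]-C[1])+(C[3]-C[2]);ax/=np.linalg.norm(ax);print('axis',ax)
mid=C.mean(0);org=mid-ax*.0525;print('org',org,'L',np.linalg.norm(C[0]-C[1]),np.linalg.norm(C[1]-C[2]))
print('thumb tri',tri(t,(435.5,238),s,(369,136.5)),'pred',org-ax*.115)
print('pred thumb plane',plane(t,(435.5,238),.112))
big=cv2.resize(T[205:305,235:465],None,fx=3.4,fy=3.4,interpolation=2)
b2=cv2.resize(S[115:215,255:425],None,fx=2.6,fy=2.6,interpolation=2)
o=np.zeros((600,800,3),np.uint8);o[:340,:782]=big[:340,:782];o[340:600,:442]=b2[:260];cv2.imwrite('pics/crop.png',o)
```

```text
[44 45 45] [70 70 67] [115 109 103] [143 139 125]Traceback (most recent call last):
  File "<stdin>", line 8, in <module>
  File "<stdin>", line 7, in black
  File "h.py", line 11, in blob
    k=max(cv2.findContours(m.astype(np.uint8),0,2)[0],key=cv2.contourArea);return k
ValueError: max() iterable argument is empty
```

Run:
```python
from rig import cams
from h import *
t=cams.capture('top');s=cams.capture('side')
T,S=t['image'],s['image']
big=cv2.resize(T[205:305,235:465],None,fx=3.4,fy=3.4,interpolation=2)
b2=cv2.resize(S[115:215,255:425],None,fx=2.6,fy=2.6,interpolation=2)
o=np.zeros((600,800,3),np.uint8);o[:340,:782]=big[:340,:782];o[340:600,:442]=b2[:260];cv2.imwrite('pics/crop.png',o)
def black(I,x0,y0,x1,y1,th):
    m=np.zeros(I.shape[:2],bool);m[y0:y1,x0:x1]=(I.max(2)<th)[y0:y1,x0:x1];k=blob(m);r=cv2.minAreaRect(k);return r
rt=black(T,255,225,320,280,70);rs=black(S,290,170,350,205,85);print(rt,rs)
print('pad',tri(t,rt[0],s,rs[0]))
C=[plane(t,p,.008) for p in [(243,238),(411,220),(418,272),(248,290)]]
print('corners',np.round(C,4))
C=np.array(C);ax=(C[0]-C[1])+(C[3]-C[2]);ax/=np.linalg.norm(ax);print('axis',ax)
mid=C.mean(0);org=mid-ax*.0525;print('org',org,'L',np.linalg.norm(C[0]-C[1]),np.linalg.norm(C[1]-C[2]))
print('thumb tri',tri(t,(435.5,238),s,(369,136.5)),'pred',org-ax*.115)
print('pred thumb plane',plane(t,(435.5,238),.112))
```

```text
((289.5, 251.5000457763672), (38.32673263549805, 26.667465209960938), 82.87498474121094) ((321.1900634765625, 186.7889404296875), (40.6871337890625, 7.379528522491455), 21.44773292541504)
pad (array([0.51829398, 0.00976041, 0.18871042]), np.float64(0.0002699892851420421))
corners [[ 0.5562  0.1011  0.008 ]
 [ 0.5968 -0.2204  0.008 ]
 [ 0.4983 -0.2305  0.008 ]
 [ 0.4583  0.088   0.008 ]]
axis [-0.12509113  0.99214526  0.        ]
org [ 0.5339573  -0.11754161  0.008     ] L 0.3241204317940087 0.09905224125056593
thumb tri (array([ 0.55120453, -0.23117825,  0.10957358]), np.float64(0.00045146132173483295)) pred [ 0.54834278 -0.23163831  0.008     ]
pred thumb plane [ 0.55113777 -0.23027119  0.112     ]
```

View pics/crop.png

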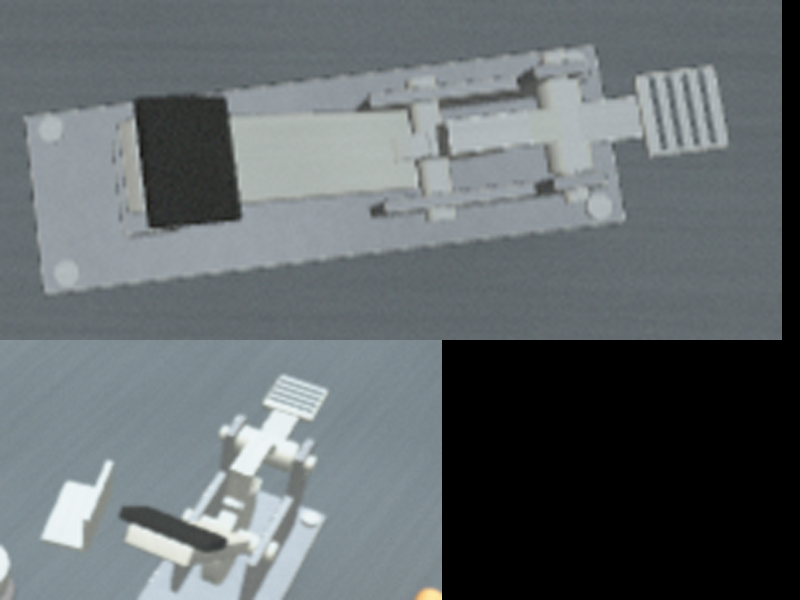

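The pad triangulates to (0.518, 0.010, 0.189), which puts the arm at about 0.74 rad. The thumb plate is at (0.551, -0.231, 0.110), and the fixture's x axis is about (-0.125, 0.992). I'll go above the plate with the fingers shut.

```bash
python3 -m inch '[[3,3,0,-5,0],[6,6,0,-10,0],[9,9,0,-10,0],[12,12,0,-10,0],[15,15,0,-10,0],[18,18,0,-10,0],[21,21,0,-10,0],[24,23.5,0,-10,0],[27,26.5,0,-10,0],[29,28.5,0,-10,0]]' && python3 -m inch '[[2,2,-1,0,0],[4,4,-2,0,0],[6,6,-3,0,0],[7.4,7.2,-4,0,0],[7.8,7.6,-5,0,0],[7.8,7.6,-6,0,0],[7.8,7.6,-6,0,0],[7.8,7.6,-6,0,0]]'
python3 - <<'E'
from rig import readout,cams
import cv2
s=readout.read_state();print(s['tcp_rot'])
a=cams.capture('side')['image'];b=cams.capture('top')['image']
import numpy as np
o=np.hstack([cv2.resize(a[80:230,300:450],(400,400)),cv2.resize(b[170:320,330:480],(400,400))]);cv2.imwrite('pics/t1.png',o)
E
```

```text
time_s: 1.23
position: [0.4754, -0.31, 0.1991]
tcp_rot: [[0.992, 0.124, 0.001], [0.124, -0.992, 0.0], [0.001, -0.0, -1.0]]
force: [-0.2, -0.3, -0.1]
opening: 0.329
grasp_force: 0.0
time_s: 1.9
position: [0.5501, -0.2371, 0.1381]
tcp_rot: [[0.993, 0.122, -0.002], [0.122, -0.993, 0.001], [-0.002, -0.001, -1.0]]
force: [0.3, -0.4, 0.5]
opening: 0.004
grasp_force: 0.0
[[ 9.92547211e-01  1.21843295e-01 -2.06045985e-03]
 [ 1.21845105e-01 -9.92548823e-01  7.76883724e-04]
 [-1.95044893e-03 -1.02215072e-03 -9.99997575e-01]]
```

View pics/t1.png

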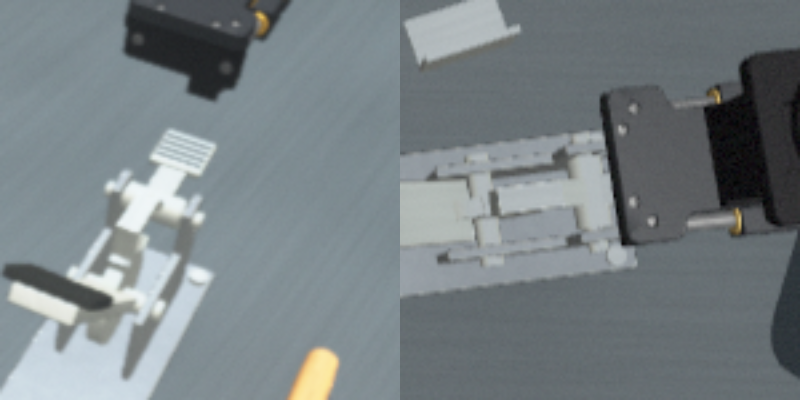

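The closed fingertips, at about (205,95) in the left crop, hang just above the thumb plate. Next I press down in steps.

```bash
python3 -m inch '[[0.1,0,-1,0,0],[0.1,0,-2,0,0],[0.1,0,-2.5,0,0],[0.1,0,-2.8,0,0],[0.1,0,-3.1,0,0],[0.1,0,-3.1,0,0]]'; python3 -m inch '[[0,0,-0.2,0,0],[0,0,-0.4,0,0],[0,0,-0.6,0,0],[0,0,-0.8,0,0],[0,0,-0.8,0,0]]'
```

```text
time_s: 2.5
position: [0.552, -0.2362, 0.107]
tcp_rot: [[0.992, 0.123, -0.001], [0.123, -0.992, 0.001], [-0.001, -0.001, -1.0]]
force: [-0.0, 0.1, -0.4]
opening: 0.007
grasp_force: 0.0
time_s: 2.92
position: [0.5522, -0.2363, 0.0995]
tcp_rot: [[0.992, 0.123, -0.001], [0.123, -0.992, 0.0], [-0.001, -0.0, -1.0]]
force: [-0.0, 0.4, 0.3]
opening: 0.006
grasp_force: 0.0
```

Run:
```python
from rig import readout,cams
import cv2
import numpy as np
a=cams.capture('side')['image'];b=cams.capture('top')['image']
o=np.hstack([cv2.resize(a[80:230,300:450],(400,400),interpolation=2),cv2.resize(b[170:320,330:480],(400,400),interpolation=2)]);cv2.imwrite('pics/t2.png',o)
```

```text
(no output)
```

View pics/t2.png

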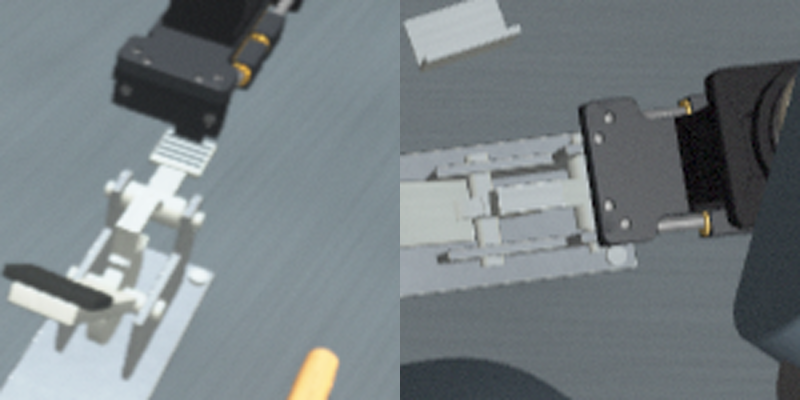

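Run:
```python
from rig import readout,cams
from h import *
p=readout.read_state()['position']
for n,x0,y0 in(('side',300,80),('top',330,170)):
    c=cams.capture(n)
    for z in(0,.02,.07):
        q=c['rotation'].T@(p+np.array([0,0,z])-c['xyz']);u=c['intrinsics']@q/q[2];print(n,z,u[:2],(u[:2]-[x0,y0])*400/150)
a=cams.capture('wrist');cv2.imwrite('pics/w.png',a['image']);print(a['tool_from_camera'])
```

```text
side 0 [368.71991159 138.62497723] [183.25309758 156.33327262]
side 0.02 [370.57313058 130.9356285 ] [188.19501489 135.82834267]
side 0.07 [375.54671228 110.29931715] [201.4578994   80.79817908]
top 0 [436.70475802 238.09679861] [284.54602138 181.59146297]
top 0.02 [440.88448439 236.78352237] [295.69195836 178.08939299]
top 0.07 [452.47685956 233.14118084] [326.60495883 168.37648225]
[[-4.32766616e-04 -9.60908534e-01 -2.76865675e-01  7.47206002e-02]
 [ 9.99999605e-01 -2.00866050e-04 -8.65952573e-04  3.12421642e-04]
 [ 7.76488303e-04 -2.76865940e-01  9.60908241e-01 -1.85246066e-01]
 [ 0.00000000e+00  0.00000000e+00  0.00000000e+00  1.00000000e+00]]
```

View pics/w.png

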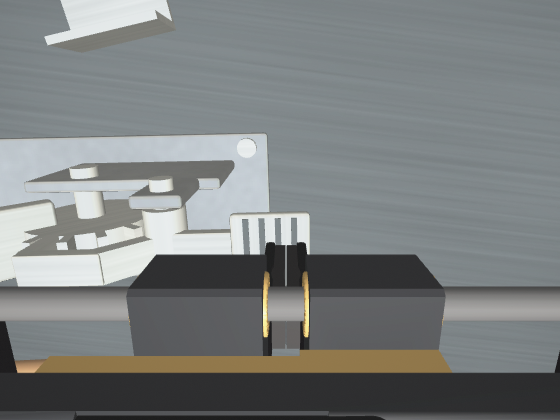

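The wrist view shows the fingertips at (285,245), over or near the plate at x 232–310, but almost no force so far. I'll keep stepping down and read the force mid-motion.

```bash
for i in 1; do python3 -m inch '[[0,0,-0.15,0,0],[0,0,-0.3,0,0]]' | grep -E 'pos|force'; done; python3 -m inch '[[0,0,-0.15,0,0],[0,0,-0.3,0,0]]'| grep -E 'pos|force'
python3 - <<'E'
from rig import readout,cams
from h import *
import json
s=readout.read_state();a=cams.capture('wrist');print(a['intrinsics'].tolist(), s['moment'])
M=np.linalg.inv(a['tool_from_camera'])
for P in [(0,0,0),(.0095,0.015,0),(-.0095,.015,0),(-.0095,-.015,0),(.0095,-.015,0)]:
    q=M@np.r_[P,1];u=a['intrinsics']@q[:3]/q[2];print(P,u[:2])
b=cams.capture('side')['image']
o=np.hstack([cv2.resize(a['image'][180:300,200:340],(466,400),interpolation=2),cv2.resize(b[105:165,340:390],(333,400),interpolation=2)]);cv2.imwrite('pics/w2.png',o)
E
```

```text
position: [0.5525, -0.2366, 0.0969]
force: [0.2, -0.5, 0.3]
grasp_force: 0.0
position: [0.5524, -0.2364, 0.0937]
force: [-0.2, -0.4, -0.2]
grasp_force: 0.0
[[373.23503079090875, 0.0, 285.4962355536727], [0.0, 373.23503079090875, 204.53806663473046], [0.0, 0.0, 1.0]] [ 0.06229509 -0.00849161  0.00820528]
(0, 0, 0) [285.23995204 243.06841418]
(0.0095, 0.015, 0) [313.78544776 226.20321209]
(-0.0095, 0.015, 0) [313.06145296 259.486726  ]
(-0.0095, -0.015, 0) [257.44397048 259.49078957]
(0.0095, -0.015, 0) [256.67572096 226.21179477]
```

View pics/w2.png

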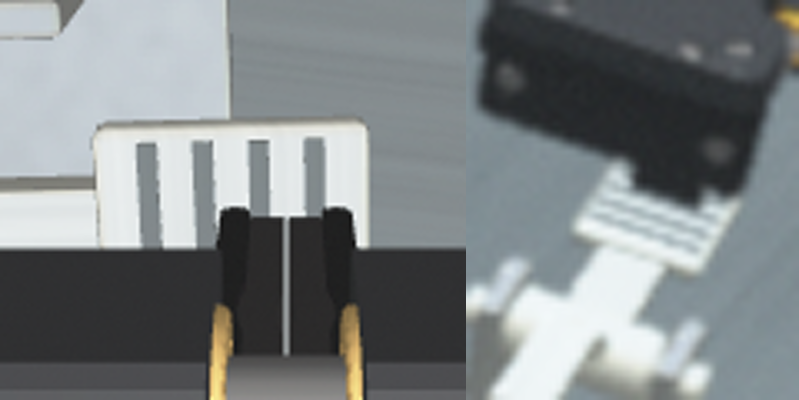

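The fingertips end about 20 mm higher than the projected TCP in both views (wrist crop y≈208, side crop (670,195)), and the plate isn't pressed yet. I keep descending and watch the force.

```bash
python3 -m inch '[[0,0,-0.15,0,0],[0,0,-0.3,0,0]]'| grep -E 'pos|force:'; python3 -m inch '[[0,0,-0.15,0,0],[0,0,-0.3,0,0]]'| grep -E 'pos|force:';  python3 -m inch '[[0,0,-0.15,0,0],[0,0,-0.3,0,0]]'| grep -E 'pos|force:'
```

```text
position: [0.5525, -0.2365, 0.0908]
force: [-0.4, -0.6, -0.3]
grasp_force: 0.0
position: [0.5524, -0.2365, 0.0877]
force: [0.2, 0.3, 3.2]
grasp_force: 1.7
position: [0.5526, -0.2369, 0.0852]
force: [-0.7, -0.8, 5.1]
grasp_force: 1.8
```

```bash
python3 -m inch '[[0,0,-0.2,0,0],[0,0,-0.4,0,0],[0,0,-0.6,0,0]]'| grep -E 'pos|force:'; python3 -m inch '[[0,0,-0.15,0,0],[0,0,-0.3,0,0]]'| grep -E 'pos|force:';  python3 -m inch '[[0,0,-0.1,0,0],[0,0,-0.2,0,0]]'| grep -E 'pos|force:'
```

```text
position: [0.5527, -0.2374, 0.0791]
force: [-1.1, -2.5, 3.1]
grasp_force: 2.0
position: [0.5527, -0.2374, 0.0759]
force: [-1.4, -4.1, 3.4]
grasp_force: 2.1
position: [0.5528, -0.2371, 0.0739]
force: [-0.3, -3.9, 2.6]
grasp_force: 2.1
```

```bash
python3 -m inch '[[0,0,-0.1,0,0],[0,0,-0.2,0,0]]'| grep -E 'pos|force:'; python3 -m inch '[[0,0,-0.1,0,0],[0,0,-0.1,0,0]]'| grep -E 'pos|force:'
```

```text
position: [0.5528, -0.2369, 0.0719]
force: [-0.9, -4.7, 4.3]
grasp_force: 2.1
position: [0.5527, -0.2366, 0.0707]
force: [0.0, -3.1, 3.3]
grasp_force: 1.8
```

```bash
python3 -m inch '[[0,0,-0.1,0,0],[0,0,-0.2,0,0]]'| grep -E 'pos|force:'; python3 -m inch '[[0,0,-0.1,0,0],[0,0,-0.1,0,0]]'| grep -E 'pos|force:'
```

```text
position: [0.5527, -0.2363, 0.0689]
force: [0.0, -3.3, 6.6]
grasp_force: 3.8
position: [0.5528, -0.2364, 0.0687]
force: [-1.3, -3.7, 7.7]
grasp_force: 4.1
```

```bash
python3 -m inch '[[0,0,-0.1,0,0],[0,0,-0.2,0,0]]'| grep -E 'pos|force:'; python3 -m inch '[[0,0,-0.1,0,0],[0,0,-0.1,0,0]]'| grep -E 'pos|force:'
```

```text
position: [0.5529, -0.2364, 0.0682]
force: [-5.2, -1.7, 21.9]
grasp_force: 10.4
position: [0.5529, -0.2364, 0.0681]
force: [-3.2, -0.4, 20.8]
grasp_force: 9.9
```

The hard end is reached: 21 N with no further sinking. Lift clear and go above the pad.

```bash
python3 -m inch '[[0,0,1,0,0],[0,0,4,0,0],[0,0,8,0,0],[0,0,12,0,0],[0,2,14,0,0],[-0.7,5,15,0,0],[-1.2,9,15,0,0],[-1.8,13,15,0,0],[-2.4,17,15,0,0],[-2.9,20.5,15,0,0]]'| grep -E 'pos|force:|time'; python3 -m inch '[[-0.4,3.1,0,0,0],[-0.4,3.1,-0.4,0,0],[-0.4,3.1,-0.8,0,0],[-0.4,3.1,-0.8,0,0]]'| grep -E 'pos|force:|time'
python3 - <<'E'
from rig import cams
from h import *
w=cams.capture('wrist')['image'];a=cams.capture('side')['image']
o=np.hstack([cv2.resize(w[:,:],(480,360)),cv2.resize(a[80:230,270:420],(320,360))]);cv2.imwrite('pics/p1.png',o)
E
```

```text
time_s: 6.52
position: [0.5205, -0.0274, 0.2138]
force: [1.0, 0.3, 0.7]
grasp_force: 0.0
time_s: 6.85
position: [0.518, 0.0003, 0.2054]
force: [0.6, 0.1, 0.2]
grasp_force: 0.0
```

View pics/p1.png

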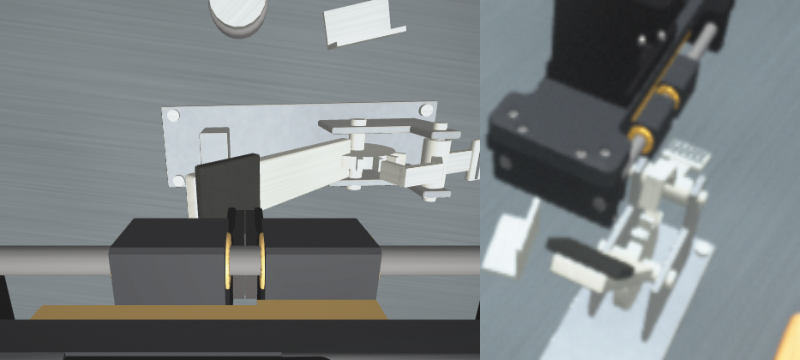

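The pawl is out, with its nose raised in the wrist view. The tip at (246,208) is over the pad's hinge-side half, laterally centred. Next I touch down, then follow the pad's arc.

```bash
python3 -m inch '[[0,0.2,-1,0,0],[0,0.2,-2,0,0],[0,0.2,-2.5,0,0]]'| grep -E 'pos|force:'; python3 -m inch '[[0,0.1,-0.3,0,0],[0,0.2,-0.6,0,0]]'| grep -E 'pos|force:'
```

```text
position: [0.5184, 0.001, 0.18]
force: [-0.2, -0.2, 0.7]
grasp_force: 0.0
position: [0.5191, 0.0033, 0.1749]
force: [1.0, -0.2, -0.0]
grasp_force: 0.0
```

```bash
python3 -m inch '[[0,0.1,-0.3,0,0],[0,0.2,-0.6,0,0]]'| grep -E 'pos|force:'; python3 -m inch '[[0,0.1,-0.3,0,0],[0,0.3,-0.6,0,0]]'| grep -E 'pos|force:'
```

```text
position: [0.5198, 0.0053, 0.1701]
force: [-1.2, -0.4, 4.6]
grasp_force: 2.0
position: [0.5201, 0.0083, 0.1644]
force: [-0.5, -0.4, 5.0]
grasp_force: 2.0
```

Contact at r ≈ 184 mm along the arm, and it is moving at about 5 N. Follow the arc down.

```bash
python3 -m inch '[[-0.1,0.8,-0.8,0,0],[-0.2,1.6,-1.9,0,0],[-0.3,2.4,-3.1,0,0],[-0.4,3.0,-4.3,0,0],[-0.5,3.6,-5.6,0,0]]'| grep -E 'pos|force:'; python3 -m inch '[[0,0.4,-1.3,0,0],[-0.1,0.8,-2.6,0,0],[-0.1,1,-3.8,0,0]]'| grep -E 'pos|force:'
```

```text
position: [0.515, 0.0453, 0.1077]
force: [0.7, -0.8, 3.7]
grasp_force: 2.0
position: [0.5135, 0.056, 0.0693]
force: [-0.4, 3.4, 4.4]
grasp_force: 2.0
```

```bash
python3 -m inch '[[0,0.1,-0.4,0,0],[0,0.1,-0.8,0,0],[0,0.1,-1.1,0,0]]'| grep -E 'pos|force:'; python3 -m inch '[[0,0,-0.15,0,0],[0,0,-0.3,0,0]]'| grep -E 'pos|force:';  python3 -m inch '[[0,0,-0.1,0,0],[0,0,-0.2,0,0]]'| grep -E 'pos|force:'
```

```text
position: [0.5131, 0.0562, 0.0586]
force: [-1.1, 2.0, 2.8]
grasp_force: 1.8
position: [0.5133, 0.0557, 0.056]
force: [-1.1, 2.2, 4.1]
grasp_force: 1.7
position: [0.5134, 0.0555, 0.0541]
force: [-0.8, 1.9, 2.4]
grasp_force: 1.7
```

```bash
python3 -m inch '[[0,0,-0.1,0,0],[0,0,-0.2,0,0]]'| grep -E 'pos|force:'; python3 -m inch '[[0,0,-0.1,0,0],[0,0,-0.2,0,0]]'| grep -E 'pos|force:'
```

```text
position: [0.5134, 0.0555, 0.0519]
force: [-0.5, 2.1, 3.5]
grasp_force: 1.7
position: [0.5135, 0.0555, 0.0505]
force: [-3.2, 1.4, 18.7]
grasp_force: 9.4
```

On the stop: the force jumped to 19 N. I hold a little longer, then lift and check.

```bash
python3 -m inch '[[0,0,-0.1,0,0],[0,0,-0.1,0,0],[0,0,-0.1,0,0]]'| grep -E 'pos|force:'; python3 -m inch '[[0,0,1,0,0],[0,0,4,0,0],[0,0,8,0,0],[0,0,12,0,0],[-3,-2,15,0,0],[-7,-4,16,0,0],[-11,-6,16,0,0],[-12,-8,16,0,0],[-12,-8,16,0,0]]'| grep -E 'pos|force:|time'
python3 - <<'E'
from rig import cams
from h import *
t=cams.capture('top');s=cams.capture('side');w=cams.capture('wrist')
o=np.zeros((560,800,3),np.uint8)
o[:280]=cv2.resize(t['image'][160:300,230:470],(800,280)) if 0 else cv2.resize(t['image'][160:300,120:520],(800,280))
o[280:,:373]=cv2.resize(s['image'],(373,280));o[280:,400:773]=cv2.resize(w['image'],(373,280))
cv2.imwrite('pics/end.png',o)
for c,(x0,y0,x1,y1),th in((t,(230,225,320,290),70),(s,(255,170,350,260),85)):
    m=np.zeros((420,560),bool);m[y0:y1,x0:x1]=(c['image'].max(2)<th)[y0:y1,x0:x1]
    k=cv2.findContours(m.astype(np.uint8),0,2)[0]
    if k: c['p']=cv2.minAreaRect(max(k,key=cv2.contourArea));print(c['p'])
if 'p' in t and 'p' in s: print(tri(t,t['p'][0],s,s['p'][0]))
E
```

```text
position: [0.5135, 0.0555, 0.0505]
force: [-3.0, 2.5, 16.7]
grasp_force: 8.2
time_s: 10.28
position: [0.3888, -0.0269, 0.2089]
force: [1.3, -0.5, 0.0]
grasp_force: 0.0
((259.96923828125, 260.7538757324219), (30.76061248779297, 27.78377914428711), 82.87498474121094)
((301.5, 249.5), (19.0, 39.0), 90.0)
(array([0.51053989, 0.0616155 , 0.08464344]), np.float64(0.0024779351573903196))
```

View pics/end.png

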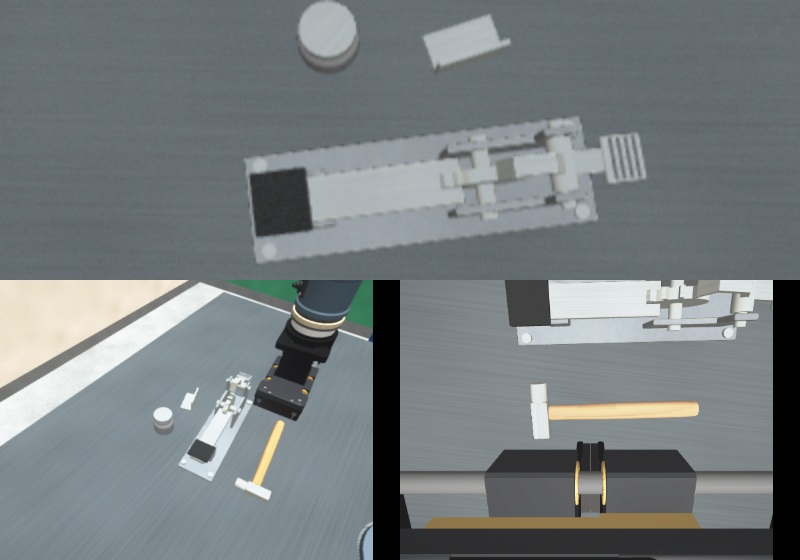

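The arm lies level: in the top view the pad is over the base-plate end, with its centre at (280,202). The pawl tail is still tilted down, and the jar, offcut and hammer haven't moved. Handing in.

```bash
python3 -c "
from rig import bot
print(bot.hand_in())"
```

```text
the job is handed in; nothing more can be done
None
```

I pressed the pawl's thumb plate to its hard end and pushed the arm down until it lay level on its stop; the last pictures show the pawl still out and the jar, offcut and hammer unmoved, and I handed the job in at about 10 s (no verdict was shown).

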